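# Unstack the inspection gears and pile their separator plates

## Robot

A 6-joint arm with a two-finger parallel gripper is mounted at the origin on the work surface. World frame = base frame: x ahead of the robot, y to its left, z up, the work surface at z = 0. Lengths are in m, angles in rad, forces in N, time in s.
With the tool pointing down it reaches from about 0.375 to 0.975 m from the base axis. Payload 3.8 kg.
Tool frame: the origin (TCP) lies between the finger pads; the fingertips stand 19 mm ahead of it and the grasp point (between the pads) is the TCP; z points along the fingers, y is the direction in which the jaws open and shut (so a half turn about z gives the same grasp; the last joint's range is limited). The gripper opens to 88 mm and grips with 3 to 60 N. Pads are 18 mm wide; open, the fingers measure 123 mm over their backs; the gripper's body (75 mm by 187 mm) begins 45 mm behind the grasp point.
Start: joints at [-1.32, 0.264, 1.604, -0, 1.274, -0.037], TCP at [0.192, -0.647, 0.258] pointing down, gripper open.
Joint ranges: [-2.63, 2.63], [-0.94, 2.18], [0.31, 2.57], [-1.31, 4.45], [0, 2.66], [-2.55, 2.55]. Speed limits (rad/s): [2.57, 2.57, 3.14, 3.14, 3.14, 3.14].

## Interface

Orientations are given as a rotation vector (axis times angle).
In Python, from rig import telemetry, read_camera, env gives the robot as it stands.
- The arm moves only by the tool servo_tool, never from a script. Its argument "increments" is a list of rows, each an object of numbers: "tx", "ty", "tz": the shift along the tool's x, y, z in m; "turn": the turn about the tool's z in rad. In form: [{"tx": .., "ty": .., "tz": .., "turn": ..}, ...]. A call has 1 to 20 rows; each row shifts and turns the commanded pose from where the row before left it, along the tool's axes as they then stand; what a row does not reach is not made up. A row lasts 1/12 s, in which the tool goes at most 41.7 mm and 7.16 degrees, less where a joint would pass 70% of its speed; a pose out of reach is approached as far as the arm can. A call is refused whole if a number of a shift passes 0.0417 or a number of a turn 0.125, either way. A call with a gripper value outside its range is refused whole. "claw" is the closure, from 0 (fully open) to 1 (shut), set as the call begins (left out, the last holds). The fingers move at their own pace and stop on an object; the grip force is fixed at half the most. Time passes only in rows, so rows that do not move let the fingers close. It gives the time, the measured TCP pose, the force and the opening at its end, in the units of the state.
- telemetry.sense(): the state, without advancing time (a new reading comes with each control period).
- read_camera(name): name is "side" or "top"; returns a dict with "img" (420x560x3 uint8, red, green, blue), "K" (3x3 intrinsics, pixels), "k1" (the pictures are not rectified: a ray, as slopes to the right and down, at radius r is drawn at 1 + k1 r^2 times it, then the intrinsics apply), "eye" and "rotation" of the camera in the world. Camera axes: x right, y up, looking along -z (the intrinsics and any distortion apply to the point x, -y, -z); pixel columns grow to the right and rows downward; lengths in m; the calibration is good to about 2 mm. A picture is of the moment at which its call begins. There is no depth.
- env.sign_off(): hands the job in, once; it reports no verdict.
The state is a dict: "t": time; "qpos": joint angles; "qd": joint speeds; "joint_efforts": joint torques, N m; "ee_pos": TCP position; "ee_rot": TCP orientation; "wrist_force": force on the tool from outside, world axes, zero at the start; "torque": the same for the moment, N m; "finger_gap": finger opening in m.
Only numpy, scipy, OpenCV 4.12 (cv2) and the standard library are available. Lean on these libraries where they do the work, as an engineer would, in place of code of your own. Each camera call takes 0.05 s, during which the arm holds its last target.

## Task

Unpack the stack of steel gears so that they can settle to room temperature: set both gears hub up on the black granite plate, each wholly on it and about a finger's breadth or more apart, and put the two brown separator plates aside squared up on the pile begun on the plywood pallet. Set the gears down gently, keep them upright, and never let one gear touch the other; leave the other things, the white temperature logger on the granite included, where they are.

Things in the scene. Friction and masses are not known exactly. Their poses are not given: they have to be found in the camera images.
- carrier: Aluminium transport base under the stack, fixed to the bench, 150 x 150 mm, 15 mm high. Origin: centre of the underside. On it, from the bottom up, lie gear_large, plate_lower (on that gear's hub), gear_small, plate_upper (on that gear's hub), all about centred (within 5 mm); stack top 99 mm above the bench.
- gear_large: Steel spur gear, 114 mm outside diameter, about 0.75 kg, bottom of the stack, lying hub up: toothed disc 14 mm thick, and on it a round hub 54 mm in diameter and 20 mm high (34 mm in all), by which it is lifted. Origin: centre of the underside, on the gear's axis; z up, towards the hub. Its underside starts 15 mm above the bench.
- plate_lower: Brown laminate separator plate, 130 mm (own x) by 120 mm (own y), 8 mm thick, 0.14 kg. Each of the two y sides has a hand cut-out in the middle, 54 mm long and 30 mm deep, open to the outside, which leaves a waist 60 mm wide across y: the place to grip, across own y. Origin: centre of the underside, z up. Starts between the two gears, its underside 49 mm above the bench, with 20 mm of free height below it around the hub.
- gear_small: Steel spur gear, 102 mm outside diameter, about 0.62 kg, upper gear of the stack, lying hub up: toothed disc 14 mm thick, and on it a round hub 54 mm in diameter and 20 mm high (34 mm in all), by which it is lifted. Origin: centre of the underside, on the gear's axis; z up, towards the hub. Its underside starts 57 mm above the bench.
- plate_upper: Brown laminate separator plate, 130 mm (own x) by 120 mm (own y), 8 mm thick, 0.14 kg. Each of the two y sides has a hand cut-out in the middle, 54 mm long and 30 mm deep, open to the outside, which leaves a waist 60 mm wide across y: the place to grip, across own y. Origin: centre of the underside, z up. Starts on top of the stack, its underside 91 mm above the bench, with 20 mm of free height below it around the hub.
- plate_pile: Brown laminate separator plate, 130 mm (own x) by 120 mm (own y), 8 mm thick, 0.14 kg. Each of the two y sides has a hand cut-out in the middle, 54 mm long and 30 mm deep, open to the outside, which leaves a waist 60 mm wide across y: the place to grip, across own y. Origin: centre of the underside, z up. It already lies on the pallet, underside 18 mm above the bench: the first of the pile.
- pallet: Small plywood pallet, fixed, 160 mm (own x) by 150 mm, 18 mm high, to the left or right of the stack; carries the pile of plates. Origin: centre of the underside.
- granite: Black granite plate, fixed, 320 mm (own x) by 200 mm (own y), top face 40 mm above the bench, on the other side of the stack. Origin: centre of the underside.
- logger: White temperature logger, 34 x 62 x 16 mm, loose, lying near the +x end of the granite: its centre 125 to 135 mm from the granite's centre along own x. Origin: centre of the underside. Stays there.
- caliper: Digital caliper lying on the bench between robot and stack, 235 mm long, 15 mm high. Origin: middle of the beam, underside. Bystander.
- cleaner: White bottle, 58 mm diameter, 165 mm high, standing at the far right. Origin: centre of the underside. Bystander.
- driver: Screwdriver lying on the bench beyond the stack, 190 mm long. Bystander.
- pinion: Small thick steel pinion, 72 mm diameter, 40 mm high, standing hub up on the bench beyond the stack. Origin: centre of the underside. Bystander.
Mind the look-alikes: they are no part of the job. Leave any orange or pink look-alike of the plate_lower alone.

How it is judged:
At the end, for the whole second after the job is handed in: Gears at rest hub up on the granite (overhang under 2 mm), teeth 8 mm or more apart; both separators flat on the pallet's first plate, each within 15 mm and 0.15 rad of it; that plate moved under 20 mm, the five bystanders (logger included) under 30 mm (x of gear_large in the frame of granite between -0.105 and 0.105 m and y of gear_large in the frame of granite between -0.045 and 0.045 m and z of gear_large in the frame of granite between 0.036 and 0.044 m and angle between each of gear_large, gear_small, plate_upper, plate_lower, plate_pile's own z axis and vertical below 0.05 rad and linear speed of each of gear_large, gear_small, plate_upper, plate_lower below 0.02 m/s and x of gear_small in the frame of granite between -0.111 and 0.111 m and y of gear_small in the frame of granite between -0.051 and 0.051 m and z of gear_small in the frame of granite between 0.036 and 0.044 m and horizontal distance between gear_large and gear_small above 0.116 m and horizontal distance between each of plate_upper, plate_lower and plate_pile below 0.015 m and angle between the x axis of each of plate_upper, plate_lower and the x axis of plate_pile, either way round below 0.15 rad and z of plate_upper in the frame of plate_pile between 0.005 and 0.019 m and z of plate_lower in the frame of plate_pile between 0.005 and 0.019 m and distance of plate_pile from where it was at the start of the episode below 0.02 m and distance of each of logger, caliper, cleaner, driver, pinion from where it was at the start of the episode below 0.03 m); the robot touches nothing.
It fails at once if one gear touches the other (contact force between gear_large and gear_small above 0.5 N).
It fails at once if a gear is tipped more than about 35 degrees (angle between any of gear_large, gear_small's own z axis and vertical above 0.6 rad).
It fails at once if a gear is dropped or slammed onto the granite (faster than 0.35 m/s within 20 mm of its top) ((horizontal distance between gear_large and granite below 0.2 m and z of gear_large in the frame of granite below 0.06 m and linear speed of gear_large above 0.35 m/s) or (horizontal distance between gear_small and granite below 0.2 m and z of gear_small in the frame of granite below 0.06 m and linear speed of gear_small above 0.35 m/s)).
It fails at once if a bystander is moved more than 30 mm (distance of any of logger, caliper, cleaner, driver, pinion from where it was at the start of the episode above 0.03 m).
It also fails if it takes over 72 s, if anything falls off the work surface, if the arm or the gripper's body presses on something with over 40 N, if the wrist force passes 120 N, or if a joint passes its speed limit or range.

## Working session

There is one attempt and no reset: what is moved stays moved. The work goes in short steps, Python scripts to look and compute and a tool call to move; the robot and the scene stay as the last step left them, time stands still between calls to the robot, and variables do not carry over. Pictures are saved under pics/ and viewed, and the job is handed in when it is done.

Besides the shell and the picture viewer there is one more tool, called after ">>>" by a JSON object that holds its "method" and its "body". servo_tool: Moves the arm, as the interface text tells. Its arguments: {"type":"object","properties":{"increments":{"type":"array","items":{"type":"object","properties":{"tx":{"type":"number"},"ty":{"type":"number"},"tz":{"type":"number"},"turn":{"type":"number"}}}},"claw":{"type":"number"}},"required":["increments"]}

```bash
mkdir -p pics; ls; python3 - <<'E'
from rig import telemetry, read_camera, env
import cv2, numpy as np
s=telemetry.sense(); print(s)
for n in("side","top"):
    c=read_camera(n); cv2.imwrite(f"pics/{n}0.png",c["img"][:,:,::-1])
    print(n,c["K"],c["k1"],c["eye"],c["rotation"])
    np.savez(f"{n}0.npz",**c)
E
```

```text
pics
{'t': 0.0, 'qpos': array([-1.31992677e+00,  2.64747836e-01,  1.60533695e+00,  2.70682331e-06,
        1.27370526e+00, -3.69050043e-02]), 'qd': array([ 0.00186212,  0.00012718, -0.00013013, -0.00155784,  0.00039144,
       -0.0003906 ]), 'joint_efforts': array([-1.70610900e-05, -5.02105701e+01, -3.56876528e+01,  7.25076674e-02,
        2.91254005e-02, -1.88736544e-04]), 'ee_pos': array([ 0.19141078, -0.64660843,  0.25641155]), 'ee_rot': array([-3.10696529e+00, -4.50162478e-01,  3.64268211e-04]), 'wrist_force': array([-0.40128452, -0.31677247,  0.40392446]), 'torque': array([-0.04064157, -0.01058245,  0.02729881]), 'finger_gap': 0.0880466340181274}
side [[524.79529942   0.         276.64166765]
 [  0.         524.79529942 208.51452308]
 [  0.           0.           1.        ]] -0.2043042813298515 [0.35794864 0.79432249 0.92579077] [ 0.12604832 -1.17970249 -2.73102205]
top [[395.75234532   0.         275.79746173]
 [  0.         395.75234532 209.99653802]
 [  0.           0.           1.        ]] -0.07681905494180674 [ 0.38742345 -0.08491269  0.97271681] [ 0.1363457  -0.12130532 -1.59648977]
```

View pics/side0.png

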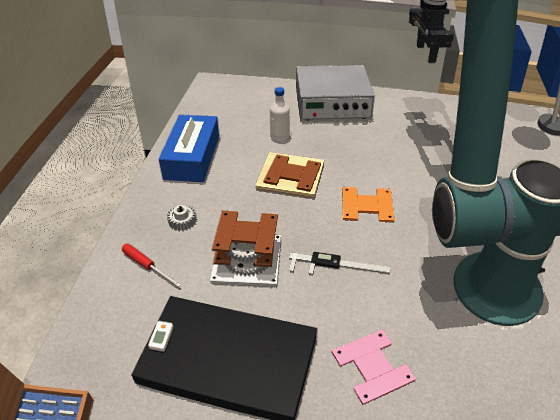

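View pics/top0.png

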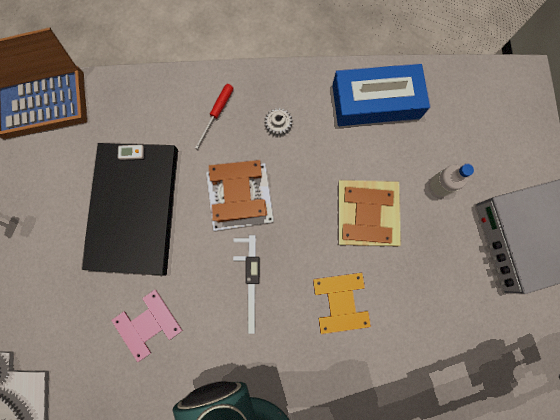

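```bash
cat > h.py <<'E'
import cv2, numpy as np
from scipy.spatial.transform import Rotation as R
from scipy.optimize import minimize
def proj(c,P):
    P=np.atleast_2d(P); p=(P-c["eye"])@R.from_rotvec(c["rotation"]).as_matrix()
    x=p[:,0]/-p[:,2]; y=-p[:,1]/-p[:,2]; f=1+c["k1"]*(x*x+y*y)
    K=c["K"]; return np.c_[K[0,0]*x*f+K[0,2],K[1,1]*y*f+K[1,2]]
def back(c,uv,z):
    uv=np.atleast_2d(uv).astype(float)
    K=c["K"]; d=np.c_[(uv[:,0]-K[0,2])/K[0,0],(uv[:,1]-K[1,2])/K[1,1]]; s=d.copy()
    for _ in range(30): s=d/(1+float(c["k1"])*(s**2).sum(1,keepdims=True))
    r=np.c_[s[:,0],-s[:,1],-np.ones(len(s))]@R.from_rotvec(c["rotation"]).as_matrix().T
    return c["eye"]+r*((z-c["eye"][2])/r[:,2])[:,None]
H=np.array([[-65,-60],[-27,-60],[-27,-30],[27,-30],[27,-60],[65,-60],[65,60],[27,60],[27,30],[-27,30],[-27,60],[-65,60]])/1e3
def rect(a,b): return np.array([[-a,-b],[a,-b],[a,b],[-a,b]])/2
def circ(r,n=48):
    t=np.linspace(0,2*np.pi,n,endpoint=False); return r*np.c_[np.cos(t),np.sin(t)]
def dens(p,n=6):
    return np.concatenate([p[i]+(p[(i+1)%len(p)]-p[i])*np.arange(n)[:,None]/n for i in range(len(p))])
def place(p,x,y,a):
    c,s=np.cos(a),np.sin(a); return p@np.array([[c,s],[-s,c]])+[x,y]
S=4
def render(c,p,q,z0,z1,box):
    w=place(p,*q); t=proj(c,np.c_[w,np.full(len(w),z1)]); b=proj(c,np.c_[w,np.full(len(w),z0)])
    u0,v0,u1,v1=box; m=np.zeros(((v1-v0)*S,(u1-u0)*S),np.uint8)
    f=lambda a:np.round(((a-[u0,v0])+.5)*S*16-8).astype(np.int32)
    cv2.fillPoly(m,[f(t)],1,shift=4)
    if z0<z1:
        cv2.fillPoly(m,[f(b)],1,shift=4)
        for i in range(len(t)):
            j=(i+1)%len(t); cv2.fillConvexPoly(m,f(np.array([t[i],t[j],b[j],b[i]])),1,shift=4)
    return m
def fit(obs,p,q0,z0,z1):
    # obs: list of (cam,mask,box)
    ms=[cv2.resize(m[b[1]:b[3],b[0]:b[2]].astype(np.float32),None,fx=S,fy=S,interpolation=cv2.INTER_LINEAR)for _,m,b in obs]
    def cost(v):
        q=[v[0],v[1],v[2]]; return sum(np.abs(m-cv2.GaussianBlur(render(c,p,q,z0,z1,b).astype(np.float32),(0,0),2)).sum()/S/S for m,(c,_,b) in zip(ms,obs))
    best=None
    for k in(0,1):
        x0=np.array(q0) if best is None else best.x
        r=minimize(cost,x0,method="Nelder-Mead",options=dict(initial_simplex=x0+np.array([[0,0,0],[.012,0,0],[0,.012,0],[0,0,.15]])*(1 if k==0 else -.3),xatol=1e-5,fatol=.01))
        if best is None or r.fun<best.fun: best=r
    return best.x,best.fun
def brown(im):
    h=cv2.cvtColor(im,cv2.COLOR_RGB2HSV).astype(int)
    return ((h[...,0]<14)&(h[...,1]>135)&(h[...,2]>40)).astype(np.uint8)
def load(n): 
    return dict(np.load(n))
E
python3 - <<'E'
from h import *
T=load("top0.npz");Sd=load("side0.npz")
rows=[]
for c,n,bx in((T,"top",(195,150,415,260)),(Sd,"side",(200,145,335,295))):
    u0,v0,u1,v1=bx; f=3 if n=="top" else 4
    a=cv2.resize(c["img"][v0:v1,u0:u1,::-1],None,fx=f,fy=f,interpolation=cv2.INTER_CUBIC); cv2.imwrite(f"pics/{n}0c.png",a)
mt,msd=brown(T["img"]),brown(Sd["img"])
cv2.imwrite("pics/masks.png",np.hstack([mt[150:260,195:415],msd[160:270,200:330]])*255)
up=back(T,[238,190],.099)[0];pl=back(T,[369,214],.026)[0];print(up,pl)
for nm,q,z,bt,bs in(("upper",up,.091,(200,155,280,230),(205,203,290,285)),("pile",pl,.018,(338,180,402,248),(255,150,330,200))):
    for lab,obs in(("top",[(T,mt,bt)]),("side",[(Sd,msd,bs)]),("both",[(T,mt,bt),(Sd,msd,bs)])):
        if nm=="upper" and lab!="top": continue
        r=fit(obs,H,[q[0],q[1],0.1],z,z+.008); print(nm,lab,r)
E
```

```text
[0.57999678 0.00548124 0.099     ] [ 0.52688046 -0.30367483  0.026     ]
upper top (array([0.58007892, 0.00858772, 0.08708824]), np.float64(189.2130126953125))
pile top (array([ 0.52605811, -0.30150903, -0.09804439]), np.float64(217.51870727539062))
pile side (array([ 0.52972663, -0.29956732, -0.10137446]), np.float64(93.66717529296875))
pile both (array([ 0.52751142, -0.3004984 , -0.1204182 ]), np.float64(345.224853515625))
```

```bash
python3 -c "
import cv2,numpy as np
a=cv2.imread('pics/top0c.png');b=cv2.imread('pics/side0c.png');print(a.shape,b.shape)"
```

```text
(330, 660, 3) (600, 540, 3)
```

View pics/top0c.png

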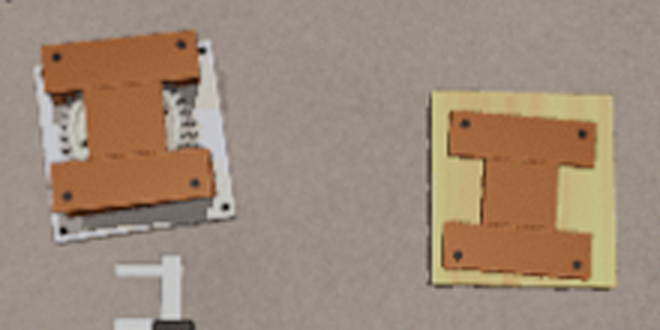

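View pics/side0c.png

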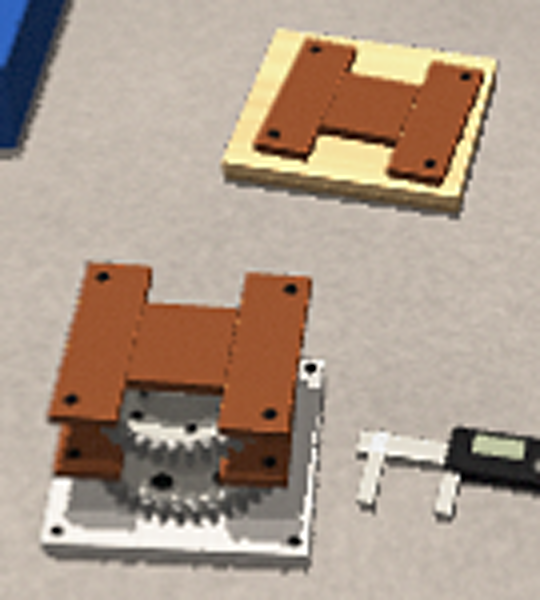

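View pics/masks.png

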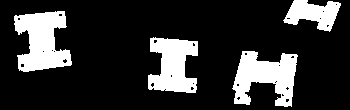

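```bash
python3 - <<'E'
from h import *
T=load("top0.npz");Sd=load("side0.npz")
cl=lambda m:cv2.morphologyEx(m,cv2.MORPH_CLOSE,np.ones((3,3)))
mt,msd=cl(brown(T["img"])),cl(brown(Sd["img"]))
for nm,q,z,bt,bs in(("upper",(.58,.0086,.09),.091,(200,155,280,230),(205,203,290,249)),("pile",(.528,-.3,-.1),.018,(338,180,402,248),(255,150,330,200))):
    for lab,obs in(("top",[(T,mt,bt)]),("side",[(Sd,msd,bs)])):
        r=fit(obs,H,q,z,z+.008); print(nm,lab,r)
        c=obs[0][0]; 
def dark(im): return cl(((im.max(2)<45)).astype(np.uint8))
def white(im): return (im.min(2)>170).astype(np.uint8)
G=dens(rect(.32,.2)[:, :],8)
r=back(T,[131,208],.04)[0];print(r)
L=back(T,[131,152],.056)[0];print('logger',L,back(Sd,[161,335],.056))
for lab,c,b in(("top",T,(72,135,190,285)),("side",Sd,(125,290,325,420))):
    m=dark(c["img"]);
    # fill logger: use contour convex hull of largest comp
    mm=np.zeros_like(m);mm[b[1]:b[3],b[0]:b[2]]=m[b[1]:b[3],b[0]:b[2]]
    cs,_=cv2.findContours(mm,cv2.RETR_EXTERNAL,cv2.CHAIN_APPROX_NONE);k=cv2.convexHull(max(cs,key=cv2.contourArea))
    mm[:]=0;cv2.fillPoly(mm,[k],1)
    print('granite',lab,fit([(c,mm,b)],G,(r[0],r[1],0.1),0,.04))
# carrier corners etc
E
```

```text
upper top (array([0.58007497, 0.00878689, 0.08842236]), np.float64(156.53616333007812))
upper side (array([0.58386669, 0.01210526, 0.07811668]), np.float64(92.46076965332031))
pile top (array([ 0.52612547, -0.30146459, -0.11867657]), np.float64(174.20089721679688))
pile side (array([ 0.52967878, -0.3000073 , -0.11499462]), np.float64(80.03404235839844))
[0.55697026 0.27292603 0.04      ]
logger [0.69331776 0.27181743 0.056     ] [[0.69592091 0.28219878 0.056     ]]
granite top (array([ 0.56152065,  0.28009122, -0.08016836]), np.float64(243.3604278564453))
granite side (array([ 0.56448853,  0.28314781, -0.08339305]), np.float64(282.233154296875))
```

>>> {"method": "servo_tool", "body": {"increments": [{"turn": 0.1},{"turn": 0.105},{"tx": 0.0222,"ty": -0.0311},{"tx": 0.0222,"ty": -0.0311},{"tx": 0.0222,"ty": -0.0311},{"tx": 0.0222,"ty": -0.0311},{"tx": 0.0222,"ty": -0.0311},{"tx": 0.0222,"ty": -0.0311},{"tx": 0.0222,"ty": -0.0311},{"tx": 0.0222,"ty": -0.0311},{"tx": 0.0222,"ty": -0.0311},{"tx": 0.0222,"ty": -0.0311},{"tx": 0.0222,"ty": -0.0311},{"tx": 0.0222,"ty": -0.0311},{"tx": 0.0222,"ty": -0.0311},{"tx": 0.0222,"ty": -0.0311},{"tx": 0.0222,"ty": -0.0311},{"tx": 0.0222,"ty": -0.0311},{"tx": 0.0222,"ty": -0.0311},{"tx": 0.0222,"ty": -0.0311}], "claw": 0}}

```text
invalid input at $.increments[0]: expected keys tx, ty, tz, turn
```

>>> {"method": "servo_tool", "body": {"increments": [{"tx": 0,"ty": 0,"tz": 0,"turn": 0.1},{"tx": 0,"ty": 0,"tz": 0,"turn": 0.105},{"tx": 0.0222,"ty": -0.0311,"tz": 0,"turn": 0},{"tx": 0.0222,"ty": -0.0311,"tz": 0,"turn": 0},{"tx": 0.0222,"ty": -0.0311,"tz": 0,"turn": 0},{"tx": 0.0222,"ty": -0.0311,"tz": 0,"turn": 0},{"tx": 0.0222,"ty": -0.0311,"tz": 0,"turn": 0},{"tx": 0.0222,"ty": -0.0311,"tz": 0,"turn": 0},{"tx": 0.0222,"ty": -0.0311,"tz": 0,"turn": 0},{"tx": 0.0222,"ty": -0.0311,"tz": 0,"turn": 0},{"tx": 0.0222,"ty": -0.0311,"tz": 0,"turn": 0},{"tx": 0.0222,"ty": -0.0311,"tz": 0,"turn": 0},{"tx": 0.0222,"ty": -0.0311,"tz": 0,"turn": 0},{"tx": 0.0222,"ty": -0.0311,"tz": 0,"turn": 0},{"tx": 0.0222,"ty": -0.0311,"tz": 0,"turn": 0},{"tx": 0.0222,"ty": -0.0311,"tz": 0,"turn": 0},{"tx": 0.0222,"ty": -0.0311,"tz": 0,"turn": 0},{"tx": 0.0222,"ty": -0.0311,"tz": 0,"turn": 0},{"tx": 0.0222,"ty": -0.0311,"tz": 0,"turn": 0},{"tx": 0.0222,"ty": -0.0311,"tz": 0,"turn": 0}], "claw": 0}}

```text
t: 1.77
ee_pos: [0.5438, -0.0544, 0.2574]
ee_rot: [3.139, 0.13, -0.001]
wrist_force: [0.2, -0.7, -0.5]
finger_gap: 0.088
```

```bash
cat > go.py <<'E'
import sys
from h import *
from rig import telemetry
def go(x,y,z,a):
    s=telemetry.sense(); M=R.from_rotvec(s["ee_rot"]).as_matrix(); yaw=np.arctan2(M[1,0],M[0,0])
    turn=(yaw-a+np.pi/2)%np.pi-np.pi/2
    d=np.array([x,y,z])-s["ee_pos"]; A=yaw-turn
    f=lambda a_:np.round([d@[np.cos(a_),np.sin(a_),0],d@[np.sin(a_),-np.cos(a_),0],-d[2]],4)
    print("t",round(s["t"],2),"pos",np.round(s["ee_pos"],4),"yaw",round(yaw,4),"tilt",np.round(M[:,2],3),"F",np.round(s["wrist_force"],1),"gap",round(s["finger_gap"],4),"q6",np.round(s["qpos"][[0,5]],2))
    print("turn",round(turn,4),"then",f(A)," | unturned frame",f(yaw))
if __name__=="__main__": go(*map(float,sys.argv[1:5]))
E
python3 go.py .582 .0105 .109 .083
```

```text
t 1.77 pos [ 0.5438 -0.0544  0.2574] yaw 0.0831 tilt [-0. -0. -1.] F [ 0.2 -0.7 -0.5] gap 0.088 q6 [-0.15  1.34]
turn 0.0001 then [ 0.0434 -0.0615  0.1484]  | unturned frame [ 0.0434 -0.0615  0.1484]
```

>>> {"method": "servo_tool", "body": {"increments": [{"tx": 0.0217,"ty": -0.0307,"tz": 0,"turn": 0},{"tx": 0.0217,"ty": -0.0307,"tz": 0,"turn": 0},{"tx": 0,"ty": 0,"tz": 0.03,"turn": 0},{"tx": 0,"ty": 0,"tz": 0.03,"turn": 0},{"tx": 0,"ty": 0,"tz": 0.02,"turn": 0},{"tx": 0,"ty": 0,"tz": 0,"turn": 0},{"tx": 0,"ty": 0,"tz": 0,"turn": 0}]}}

```text
t: 2.35
ee_pos: [0.5803, 0.0086, 0.176]
ee_rot: [-3.139, -0.13, 0.007]
wrist_force: [0.6, 0.2, 0.1]
finger_gap: 0.0884
```

```bash
python3 go.py .582 .0105 .109 .083; python3 - <<'E'
from rig import read_camera
import cv2,numpy as np
a=read_camera("side");b=read_camera("top");np.savez("top1.npz",**b);np.savez("side1.npz",**a)
A=cv2.resize(a["img"][120:300,180:340],None,fx=3,fy=3,interpolation=cv2.INTER_CUBIC)[:,:,::-1]
B=cv2.resize(b["img"][120:300,180:280],None,fx=3,fy=3,interpolation=cv2.INTER_CUBIC)[:,:,::-1]
cv2.imwrite("pics/p1.png",np.hstack([A,B]))
E
```

```text
t 2.35 pos [0.5803 0.0086 0.176 ] yaw 0.083 tilt [-0.004  0.    -1.   ] F [0.6 0.2 0.1] gap 0.0884 q6 [-0.03  1.46]
turn -0.0 then [ 0.0019 -0.0017  0.067 ]  | unturned frame [ 0.0019 -0.0017  0.067 ]
```

View pics/p1.png

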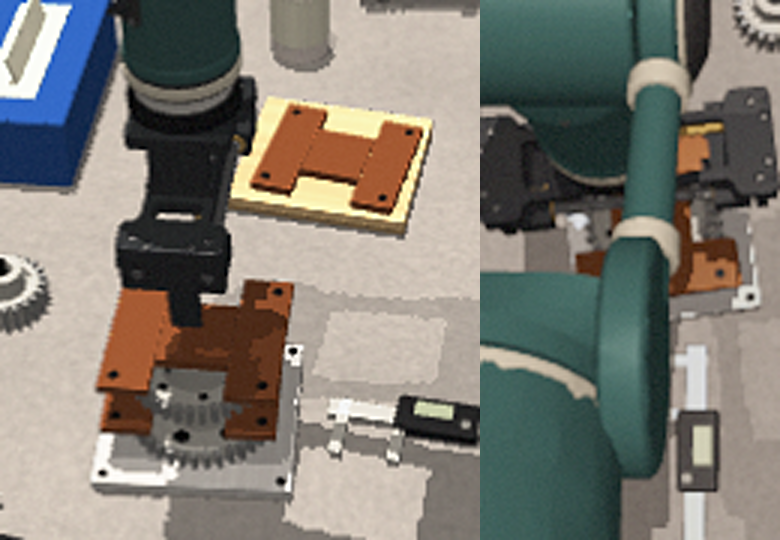

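```bash
python3 - <<'E'
from h import *
Sd=load("side1.npz")
p=np.array([.5803,.0086]);a=.083;ux=np.array([np.cos(a),np.sin(a)]);uy=np.array([-np.sin(a),np.cos(a)])
P=[np.r_[p+uy*k+ux*j,.157] for k in(.044,.0615) for j in(-.009,.009)]
q=proj(Sd,P);print((q-[180,120])*3)
E
```

```text
[[202.1465994  315.89865074]
 [176.43490008 314.24711299]
 [198.54582026 333.95410426]
 [172.54512346 332.25038301]]
```

>>> {"method": "servo_tool", "body": {"increments": [{"tx": 0.002,"ty": -0.002,"tz": 0.02,"turn": 0},{"tx": 0,"ty": 0,"tz": 0.02,"turn": 0},{"tx": 0,"ty": 0,"tz": 0.015,"turn": 0},{"tx": 0,"ty": 0,"tz": 0.012,"turn": 0},{"tx": 0,"ty": 0,"tz": 0,"turn": 0},{"tx": 0,"ty": 0,"tz": 0,"turn": 0}]}}

```text
t: 2.95
ee_pos: [0.584, 0.0104, 0.1115]
ee_rot: [3.139, 0.13, 0.001]
wrist_force: [0.2, 0.3, 0.1]
finger_gap: 0.0884
```

```bash
python3 go.py .582 .0105 .109 .083
```

```text
t 2.95 pos [0.584  0.0104 0.1115] yaw 0.0825 tilt [ 0.001 -0.    -1.   ] F [0.2 0.3 0.1] gap 0.0884 q6 [-0.02  1.46]
turn -0.0005 then [-0.002  -0.0002  0.0025]  | unturned frame [-0.002  -0.0002  0.0025]
```

>>> {"method": "servo_tool", "body": {"increments": [{"tx": 0,"ty": 0,"tz": 0.002,"turn": 0},{"tx": 0,"ty": 0,"tz": 0,"turn": 0},{"tx": 0,"ty": 0,"tz": 0,"turn": 0},{"tx": 0,"ty": 0,"tz": 0,"turn": 0},{"tx": 0,"ty": 0,"tz": 0,"turn": 0},{"tx": 0,"ty": 0,"tz": 0,"turn": 0}], "claw": 1}}

```text
t: 3.45
ee_pos: [0.584, 0.0111, 0.1094]
ee_rot: [-3.138, -0.13, -0.002]
wrist_force: [-0.3, 2.8, 3.4]
finger_gap: 0.0593
```

```bash
python3 go.py .582 .0105 .109 .083
```

```text
t 3.45 pos [0.584  0.0111 0.1094] yaw 0.0826 tilt [ 0.001  0.001 -1.   ] F [-0.3  2.8  3.4] gap 0.0593 q6 [-0.02  1.46]
turn -0.0004 then [-0.002   0.0005  0.0004]  | unturned frame [-0.002   0.0005  0.0004]
```

>>> {"method": "servo_tool", "body": {"increments": [{"tx": 0,"ty": 0,"tz": -0.005,"turn": 0},{"tx": 0,"ty": 0,"tz": -0.015,"turn": 0},{"tx": 0,"ty": 0,"tz": -0.025,"turn": 0},{"tx": 0,"ty": 0,"tz": -0.025,"turn": 0},{"tx": 0,"ty": 0,"tz": 0,"turn": 0}]}}

```text
t: 3.87
ee_pos: [0.5867, 0.0103, 0.1842]
ee_rot: [3.138, 0.13, 0.014]
wrist_force: [0.8, 1.1, -0.2]
finger_gap: 0.0597
```

```bash
python3 go.py .528 -.3007 .1 -.117; python3 - <<'E'
from rig import read_camera
import cv2,numpy as np
a=read_camera("side");np.savez("side2.npz",**a)
A=cv2.resize(a["img"][100:300,180:340],None,fx=3,fy=3,interpolation=cv2.INTER_CUBIC)[:,:,::-1]
cv2.imwrite("pics/p2.png",A)
E
```

```text
t 3.87 pos [0.5867 0.0103 0.1842] yaw 0.083 tilt [ 0.009 -0.001 -1.   ] F [ 0.8  1.1 -0.2] gap 0.0597 q6 [-0.02  1.46]
turn 0.2 then [-0.022   0.3157  0.0842]  | unturned frame [-0.0843  0.305   0.0842]
```

View pics/p2.png

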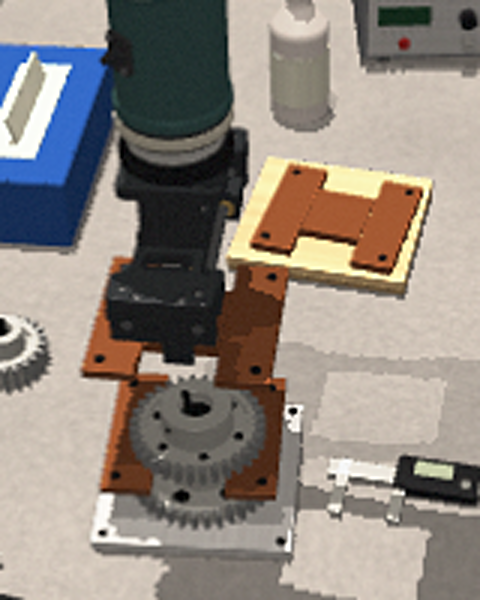

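>>> {"method": "servo_tool", "body": {"increments": [{"tx": 0,"ty": 0,"tz": 0,"turn": 0.1},{"tx": 0,"ty": 0,"tz": 0,"turn": 0.1},{"tx": -0.0019,"ty": 0.03155,"tz": 0,"turn": 0},{"tx": -0.0019,"ty": 0.03155,"tz": 0,"turn": 0},{"tx": -0.0019,"ty": 0.03155,"tz": 0,"turn": 0},{"tx": -0.0019,"ty": 0.03155,"tz": 0,"turn": 0},{"tx": -0.0019,"ty": 0.03155,"tz": 0,"turn": 0},{"tx": -0.0019,"ty": 0.03155,"tz": 0,"turn": 0},{"tx": -0.0019,"ty": 0.03155,"tz": 0,"turn": 0},{"tx": -0.0019,"ty": 0.03155,"tz": 0,"turn": 0},{"tx": -0.0019,"ty": 0.03155,"tz": 0.02,"turn": 0},{"tx": -0.0019,"ty": 0.03155,"tz": 0.02,"turn": 0},{"tx": 0,"ty": 0,"tz": 0.02,"turn": 0},{"tx": 0,"ty": 0,"tz": 0.02,"turn": 0},{"tx": 0,"ty": 0,"tz": 0.02,"turn": 0},{"tx": 0,"ty": 0,"tz": 0,"turn": 0},{"tx": 0,"ty": 0,"tz": 0,"turn": 0},{"tx": 0,"ty": 0,"tz": 0,"turn": 0}]}}

```text
t: 5.42
ee_pos: [0.5276, -0.3003, 0.0786]
ee_rot: [-3.136, 0.184, 0.001]
wrist_force: [-0.8, -0.6, -0.9]
finger_gap: 0.0593
```

```bash
python3 go.py .528 -.3007 .044 -.117; python3 - <<'E'
from rig import read_camera
import cv2,numpy as np
a=read_camera("side");np.savez("side3.npz",**a)
A=cv2.resize(a["img"][100:280,180:340],None,fx=4,fy=4,interpolation=cv2.INTER_CUBIC)[:600,:,::-1]
b=read_camera("top");np.savez("top3.npz",**b)
cv2.imwrite("pics/p3.png",A); cv2.imwrite("pics/p3t.png",b["img"][:,:,::-1])
E
```

```text
t 5.42 pos [ 0.5276 -0.3003  0.0786] yaw -0.1169 tilt [-0.001  0.    -1.   ] F [-0.8 -0.6 -0.9] gap 0.0593 q6 [-0.56  1.13]
turn 0.0001 then [0.0004 0.0003 0.0346]  | unturned frame [0.0004 0.0003 0.0346]
```

View pics/p3.png

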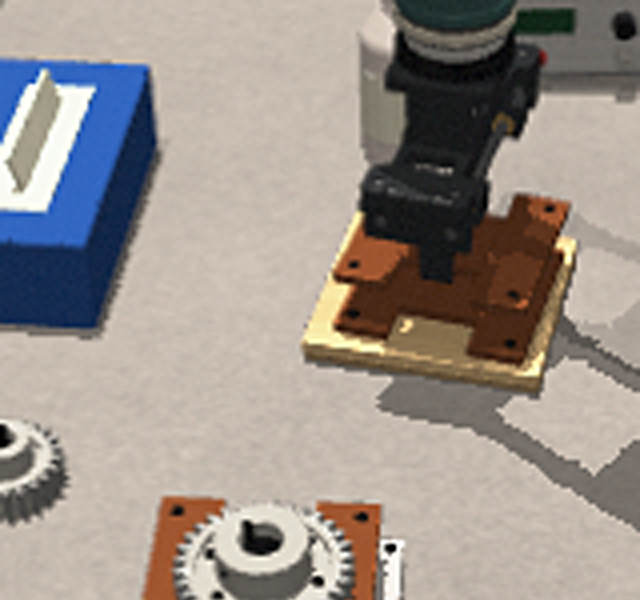

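View pics/p3t.png

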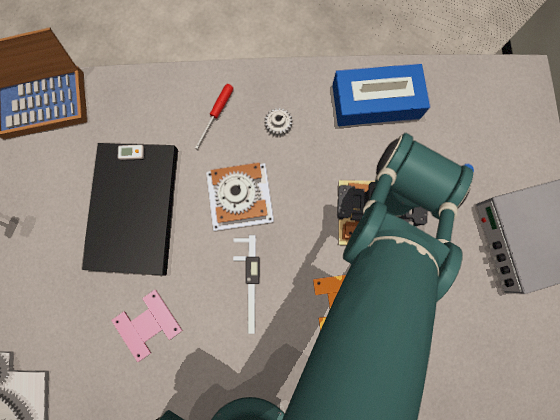

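```bash
python3 - <<'E'
from h import *
Sd=load("side3.npz")
uv=np.array([[353,264],[513,294],[352,313],[511,343]])/4+[180,100]-.375
h=back(Sd,uv[:2],.0690);p=back(Sd,uv[2:],.026);print(h,p,(h-p))
E
```

```text
[[ 0.58805749 -0.25774463  0.069     ]
 [ 0.48062266 -0.24477238  0.069     ]] [[ 0.59000264 -0.25890894  0.026     ]
 [ 0.48099993 -0.24643778  0.026     ]] [[-0.00194514  0.00116431  0.043     ]
 [-0.00037726  0.0016654   0.043     ]]
```

>>> {"method": "servo_tool", "body": {"increments": [{"tx": 0,"ty": 0,"tz": 0.015,"turn": 0},{"tx": 0,"ty": 0,"tz": 0.01,"turn": 0},{"tx": 0,"ty": 0,"tz": 0.006,"turn": 0},{"tx": 0,"ty": 0,"tz": 0.003,"turn": 0},{"tx": 0,"ty": 0,"tz": 0.0005,"turn": 0},{"tx": 0,"ty": 0,"tz": 0,"turn": 0}]}}

```text
t: 6.02
ee_pos: [0.5277, -0.3004, 0.0445]
ee_rot: [-3.136, 0.184, 0.0]
wrist_force: [-0.7, 0.6, -0.3]
finger_gap: 0.0597
```

>>> {"method": "servo_tool", "body": {"increments": [{"tx": 0,"ty": 0,"tz": 0,"turn": 0},{"tx": 0,"ty": 0,"tz": 0,"turn": 0},{"tx": 0,"ty": 0,"tz": 0,"turn": 0},{"tx": 0,"ty": 0,"tz": 0,"turn": 0},{"tx": 0,"ty": 0,"tz": -0.02,"turn": 0},{"tx": 0,"ty": 0,"tz": -0.03,"turn": 0},{"tx": 0,"ty": 0,"tz": -0.035,"turn": 0},{"tx": 0,"ty": 0,"tz": -0.035,"turn": 0}], "claw": 0}}

```text
t: 6.68
ee_pos: [0.5271, -0.3001, 0.1647]
ee_rot: [-3.135, 0.184, 0.002]
wrist_force: [0.7, -0.2, -0.2]
finger_gap: 0.088
```

```bash
python3 go.py .582 .0105 .15 -.117; python3 - <<'E'
from h import *
from rig import read_camera
a=read_camera("side");np.savez("side4.npz",**a)
A=cv2.resize(a["img"][130:300,190:340],None,fx=3.5,fy=3.5,interpolation=cv2.INTER_CUBIC)[:,:,::-1]
cv2.imwrite("pics/p4.png",A)
T=load("top3.npz");u=cv2.resize(T["img"][155:240,195:285],None,fx=7,fy=7,interpolation=cv2.INTER_CUBIC)[:,:,::-1]
cv2.imwrite("pics/p4t.png",u)
E
```

```text
t 6.68 pos [ 0.5271 -0.3001  0.1647] yaw -0.1172 tilt [-0.002  0.001 -1.   ] F [ 0.7 -0.2 -0.2] gap 0.088 q6 [-0.56  1.13]
turn -0.0002 then [ 0.0182 -0.3149  0.0147]  | unturned frame [ 0.0181 -0.3149  0.0147]
```

View pics/p4.png

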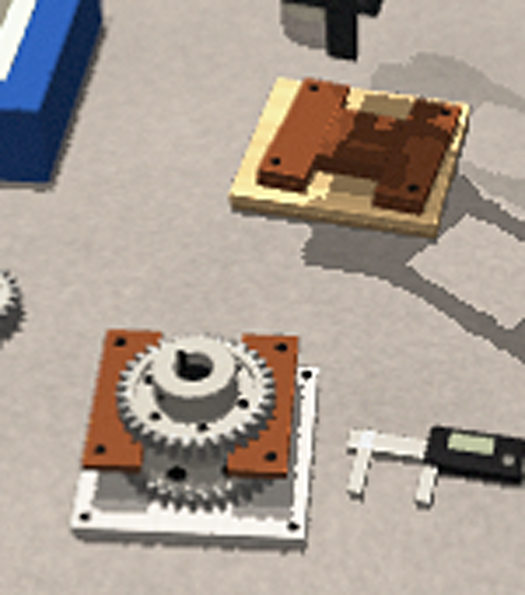

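View pics/p4t.png

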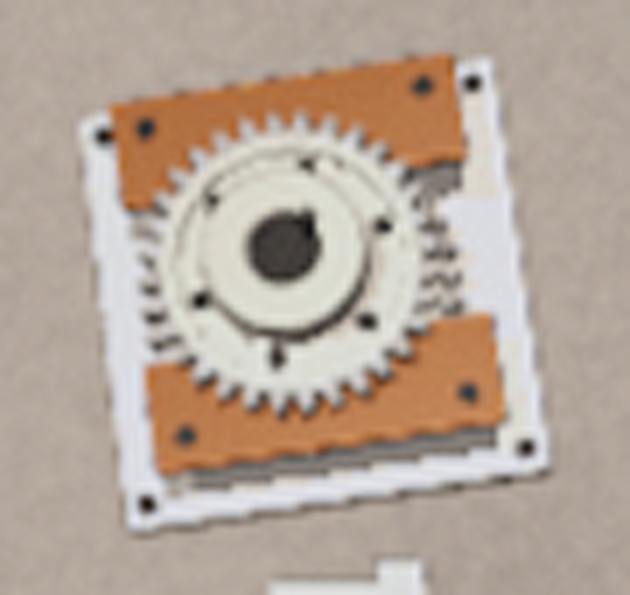

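```bash
python3 - <<'E'
from h import *
Sd=load("side4.npz");T=load("top3.npz")
ft=lambda u:np.array(u)/7+[195,155]-.43
fs=lambda u:np.array(u)/3.5+[190,130]-.36
off=np.array([1.8,1.25,0])/1e3
print("gear",back(T,ft([[284,247]]),.091)+off,back(Sd,fs([[194,365]]),.091)-off)
h=back(T,ft([[146,128],[422,86],[185,435],[468,392]]),.057)+off
g=back(Sd,fs([[120,342],[280,347],[100,450],[271,457]]),.057)-off
for q in(h,g):print("lower",q.mean(0)); 
print(np.round(h,4),np.round(g,4))
for q,i,j in((h,2,0),(h,3,1),(g,0,1),(g,2,3)):
    d=q[j]-q[i]
    print(np.arctan2(d[1],d[0]))
E
```

```text
gear [[0.58410608 0.01409353 0.091     ]] [[0.58294014 0.01393649 0.091     ]]
lower [0.5873493  0.01081352 0.057     ]
lower [0.58647467 0.01089756 0.057     ]
[[ 0.6347  0.0647  0.057 ]
 [ 0.6464 -0.03    0.057 ]
 [ 0.5283  0.0519  0.057 ]
 [ 0.54   -0.0433  0.057 ]] [[ 0.6458 -0.03    0.057 ]
 [ 0.5396 -0.0439  0.057 ]
 [ 0.634   0.0654  0.057 ]
 [ 0.5265  0.0521  0.057 ]]
0.11995249311773884
0.1247895516225484
-3.012244024275002
-3.019020923309636
```

>>> {"method": "servo_tool", "body": {"increments": [{"tx": 0.00204,"ty": -0.0354,"tz": 0,"turn": 0},{"tx": 0.00204,"ty": -0.0354,"tz": 0,"turn": 0},{"tx": 0.00204,"ty": -0.0354,"tz": 0,"turn": 0},{"tx": 0.00204,"ty": -0.0354,"tz": 0,"turn": 0},{"tx": 0.00204,"ty": -0.0354,"tz": 0,"turn": 0},{"tx": 0.00204,"ty": -0.0354,"tz": 0,"turn": 0},{"tx": 0.00204,"ty": -0.0354,"tz": 0,"turn": 0},{"tx": 0.00204,"ty": -0.0354,"tz": 0,"turn": 0},{"tx": 0.00204,"ty": -0.0354,"tz": 0,"turn": 0},{"tx": 0,"ty": 0,"tz": 0.0,"turn": 0},{"tx": 0,"ty": 0,"tz": 0.02,"turn": 0},{"tx": 0,"ty": 0,"tz": 0.02,"turn": 0},{"tx": 0,"ty": 0,"tz": 0.015,"turn": 0},{"tx": 0,"ty": 0,"tz": 0,"turn": 0},{"tx": 0,"ty": 0,"tz": 0,"turn": 0}]}}

```text
t: 7.98
ee_pos: [0.5824, 0.0134, 0.1083]
ee_rot: [3.136, -0.184, -0.004]
wrist_force: [-0.5, -1.1, 0.2]
finger_gap: 0.0881
```

```bash
python3 go.py .5835 .014 .093 -.117; python3 - <<'E'
from h import *
from rig import read_camera
a=read_camera("side")
A=cv2.resize(a["img"][130:300,190:340],None,fx=3.5,fy=3.5,interpolation=cv2.INTER_CUBIC)[:,:,::-1]
cv2.imwrite("pics/p5.png",A)
E
```

```text
t 7.98 pos [0.5824 0.0134 0.1083] yaw -0.1174 tilt [-0.002 -0.    -1.   ] F [-0.5 -1.1  0.2] gap 0.0881 q6 [-0.02  1.67]
turn -0.0004 then [ 0.001  -0.0007  0.0153]  | unturned frame [ 0.001  -0.0007  0.0153]
```

View pics/p5.png

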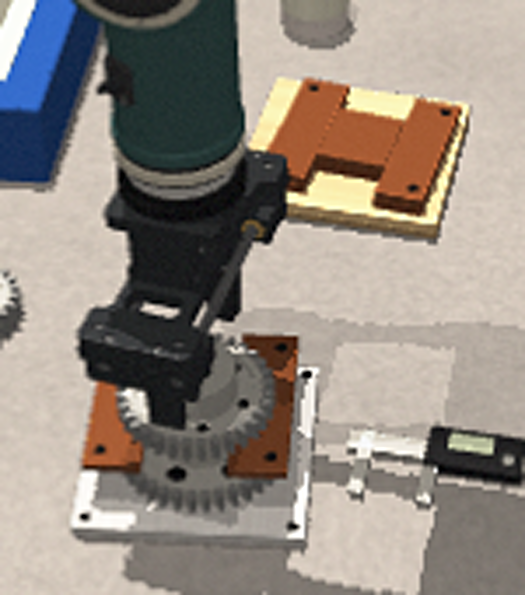

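```bash
python3 - <<'E'
from h import *
Sd=load("side4.npz");a=-.117
p=np.array([.5835,.0137]);ux=np.array([np.cos(a),np.sin(a)]);uy=np.array([-np.sin(a),np.cos(a)])
off=np.array([1.8,1.25])/1e3
P=[np.r_[p+off+uy*k+ux*j,.089] for k in(.044,.0615) for j in(-.009,.009)]
print((proj(Sd,P)-[190,130])*3.5)
E
```

```text
[[181.81220017 417.79167747]
 [154.5107406  411.57899606]
 [172.05273402 438.0988506 ]
 [144.51202492 431.73930267]]
```

>>> {"method": "servo_tool", "body": {"increments": [{"tx": 0,"ty": 0,"tz": 0.01,"turn": 0},{"tx": 0,"ty": 0,"tz": 0.005,"turn": 0},{"tx": 0,"ty": 0,"tz": 0,"turn": 0},{"tx": 0,"ty": 0,"tz": 0,"turn": 0}]}}

```text
t: 8.37
ee_pos: [0.583, 0.0137, 0.094]
ee_rot: [3.136, -0.184, -0.001]
wrist_force: [-0.4, 0.0, -1.0]
finger_gap: 0.0883
```

>>> {"method": "servo_tool", "body": {"increments": [{"tx": 0,"ty": 0,"tz": 0,"turn": 0},{"tx": 0,"ty": 0,"tz": 0,"turn": 0},{"tx": 0,"ty": 0,"tz": 0,"turn": 0},{"tx": 0,"ty": 0,"tz": 0,"turn": 0},{"tx": 0,"ty": 0,"tz": 0,"turn": 0},{"tx": 0,"ty": 0,"tz": 0,"turn": 0},{"tx": 0,"ty": 0,"tz": 0,"turn": 0}], "claw": 1}}

```text
t: 8.95
ee_pos: [0.5834, 0.0141, 0.0944]
ee_rot: [-3.136, 0.184, -0.001]
wrist_force: [0.0, 0.6, 0.9]
finger_gap: 0.0534
```

```bash
python3 go.py .5835 .014 .093 -.117
```

```text
t 8.95 pos [0.5834 0.0141 0.0944] yaw -0.1172 tilt [ 0.  0. -1.] F [0.  0.6 0.9] gap 0.0534 q6 [-0.02  1.67]
turn -0.0002 then [0.0001 0.     0.0014]  | unturned frame [0.0001 0.     0.0014]
```

>>> {"method": "servo_tool", "body": {"increments": [{"tx": 0,"ty": 0,"tz": -0.003,"turn": 0},{"tx": 0,"ty": 0,"tz": -0.006,"turn": 0},{"tx": 0,"ty": 0,"tz": -0.01,"turn": 0},{"tx": 0,"ty": 0,"tz": -0.015,"turn": 0},{"tx": 0,"ty": 0,"tz": -0.015,"turn": 0},{"tx": 0,"ty": 0,"tz": -0.006,"turn": 0},{"tx": 0,"ty": 0,"tz": 0,"turn": 0},{"tx": 0,"ty": 0,"tz": 0,"turn": 0}]}}

```text
t: 9.62
ee_pos: [0.5833, 0.0138, 0.1495]
ee_rot: [3.136, -0.184, 0.001]
wrist_force: [-0.0, 0.1, -6.9]
finger_gap: 0.0531
```

```bash
python3 - <<'E'
from h import *
from rig import read_camera
for g in((.563,.2816,-.082),):
  for x in(.04,-.09): print("target",place(np.array([[x,0]]),*g))
a=read_camera("side")
A=cv2.resize(a["img"][130:300,190:340],None,fx=3.5,fy=3.5,interpolation=cv2.INTER_CUBIC)[:,:,::-1]
cv2.imwrite("pics/p6.png",A)
E
python3 go.py .6029 .2783 .15 -.082

```

```text
target [[0.6028656  0.27832367]]
target [[0.47330241 0.28897173]]
t 9.67 pos [0.5826 0.0137 0.1486] yaw -0.1172 tilt [-0.001 -0.    -1.   ] F [ 0.4 -0.3 -6.8] gap 0.0532 q6 [-0.02  1.67]
turn -0.0352 then [-0.0015 -0.2653 -0.0014]  | unturned frame [-0.0108 -0.2651 -0.0014]
```

View pics/p6.png

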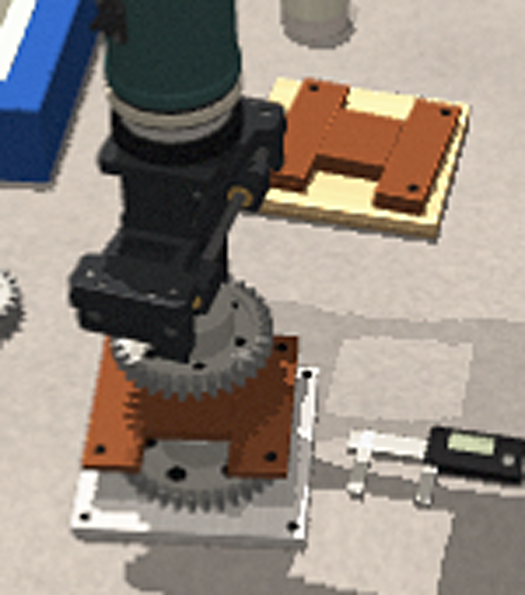

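>>> {"method": "servo_tool", "body": {"increments": [{"tx": 0,"ty": -0.01,"tz": 0,"turn": -0.035},{"tx": 0,"ty": -0.02,"tz": 0,"turn": 0},{"tx": 0,"ty": -0.025,"tz": 0,"turn": 0},{"tx": 0,"ty": -0.025,"tz": 0,"turn": 0},{"tx": 0,"ty": -0.025,"tz": 0,"turn": 0},{"tx": 0,"ty": -0.025,"tz": 0,"turn": 0},{"tx": 0,"ty": -0.025,"tz": 0,"turn": 0},{"tx": 0,"ty": -0.025,"tz": 0,"turn": 0},{"tx": 0,"ty": -0.025,"tz": 0,"turn": 0},{"tx": 0,"ty": -0.025,"tz": 0,"turn": 0},{"tx": 0,"ty": -0.02,"tz": 0,"turn": 0},{"tx": 0,"ty": -0.015,"tz": 0,"turn": 0},{"tx": 0,"ty": 0,"tz": 0.01,"turn": 0},{"tx": 0,"ty": 0,"tz": 0.015,"turn": 0},{"tx": 0,"ty": 0,"tz": 0.015,"turn": 0},{"tx": 0,"ty": 0,"tz": 0.01,"turn": 0},{"tx": 0,"ty": 0,"tz": 0,"turn": 0},{"tx": 0,"ty": 0,"tz": 0,"turn": 0}]}}

```text
t: 11.17
ee_pos: [0.6043, 0.277, 0.0976]
ee_rot: [3.137, -0.129, -0.005]
wrist_force: [0.3, -0.8, -7.4]
finger_gap: 0.0532
```

```bash
python3 go.py .6029 .2783 .0773 -.082;python3 - <<'E'
from h import *
from rig import read_camera
a=read_camera("side")
A=cv2.resize(a["img"][230:420,120:330],None,fx=3,fy=3,interpolation=cv2.INTER_CUBIC)[:,:,::-1]
cv2.imwrite("pics/p7.png",A)
E
```

```text
t 11.17 pos [0.6043 0.277  0.0976] yaw -0.0824 tilt [-0.003 -0.001 -1.   ] F [ 0.3 -0.8 -7.4] gap 0.0532 q6 [0.39 2.05]
turn -0.0004 then [-0.0015 -0.0012  0.0203]  | unturned frame [-0.0015 -0.0012  0.0203]
```

View pics/p7.png

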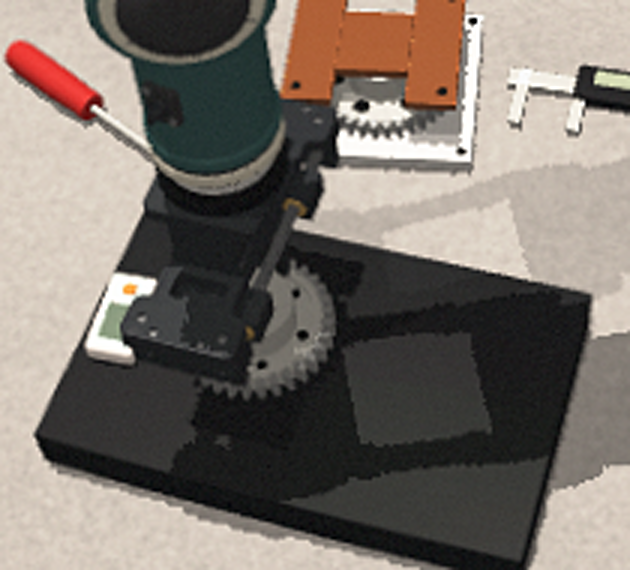

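>>> {"method": "servo_tool", "body": {"increments": [{"tx": 0,"ty": 0,"tz": 0.008,"turn": 0},{"tx": 0,"ty": 0,"tz": 0.006,"turn": 0},{"tx": 0,"ty": 0,"tz": 0.003,"turn": 0},{"tx": 0,"ty": 0,"tz": 0.002,"turn": 0},{"tx": 0,"ty": 0,"tz": 0,"turn": 0},{"tx": 0,"ty": 0,"tz": 0,"turn": 0}]}}

```text
t: 11.72
ee_pos: [0.6053, 0.2778, 0.0801]
ee_rot: [3.139, -0.129, -0.0]
wrist_force: [-0.1, -1.1, -7.2]
finger_gap: 0.0532
```

>>> {"method": "servo_tool", "body": {"increments": [{"tx": 0,"ty": 0,"tz": 0.001,"turn": 0},{"tx": 0,"ty": 0,"tz": 0.0005,"turn": 0},{"tx": 0,"ty": 0,"tz": 0,"turn": 0}]}}

```text
t: 11.97
ee_pos: [0.6054, 0.2779, 0.0788]
ee_rot: [-3.139, 0.129, -0.0]
wrist_force: [0.2, 0.9, -5.9]
finger_gap: 0.0534
```

>>> {"method": "servo_tool", "body": {"increments": [{"tx": 0,"ty": 0,"tz": 0.0007,"turn": 0},{"tx": 0,"ty": 0,"tz": 0.0005,"turn": 0},{"tx": 0,"ty": 0,"tz": 0,"turn": 0},{"tx": 0,"ty": 0,"tz": 0,"turn": 0}]}}

```text
t: 12.3
ee_pos: [0.6053, 0.2779, 0.0775]
ee_rot: [3.139, -0.129, -0.0]
wrist_force: [0.1, -0.6, -5.9]
finger_gap: 0.0532
```

>>> {"method": "servo_tool", "body": {"increments": [{"tx": 0,"ty": 0,"tz": 0.0007,"turn": 0},{"tx": 0,"ty": 0,"tz": 0,"turn": 0},{"tx": 0,"ty": 0,"tz": 0,"turn": 0}]}}

```text
t: 12.55
ee_pos: [0.6054, 0.2779, 0.0775]
ee_rot: [-3.139, 0.129, -0.0]
wrist_force: [-2.2, -0.0, -1.6]
finger_gap: 0.0535
```

Contact (the load has dropped from 7 to 1.6 N). Release and rise.

>>> {"method": "servo_tool", "body": {"increments": [{"tx": 0,"ty": 0,"tz": 0,"turn": 0},{"tx": 0,"ty": 0,"tz": 0,"turn": 0},{"tx": 0,"ty": 0,"tz": 0,"turn": 0},{"tx": 0,"ty": 0,"tz": 0,"turn": 0},{"tx": 0,"ty": 0,"tz": -0.015,"turn": 0},{"tx": 0,"ty": 0,"tz": -0.025,"turn": 0},{"tx": 0,"ty": 0,"tz": -0.035,"turn": 0},{"tx": 0,"ty": 0,"tz": 0,"turn": 0}], "claw": 0}}

```text
t: 13.22
ee_pos: [0.6099, 0.2798, 0.161]
ee_rot: [-3.133, 0.129, -0.019]
wrist_force: [1.3, 1.0, 1.4]
finger_gap: 0.0882
```

```bash
python3 go.py .5865 .0108 .15 .122;python3 - <<'E'
from h import *
from rig import read_camera
a=read_camera("side");np.savez("side8.npz",**a)
A=cv2.resize(a["img"][200:400,120:330],None,fx=3,fy=3,interpolation=cv2.INTER_CUBIC)[:,:,::-1]
cv2.imwrite("pics/p8.png",A)
E
```

```text
t 13.22 pos [0.6099 0.2798 0.161 ] yaw -0.0822 tilt [ 0.012  0.005 -1.   ] F [1.3 1.  1.4] gap 0.0882 q6 [0.39 2.05]
turn -0.2042 then [-0.056   0.2641  0.011 ]  | unturned frame [-0.0013  0.27    0.011 ]
```

View pics/p8.png

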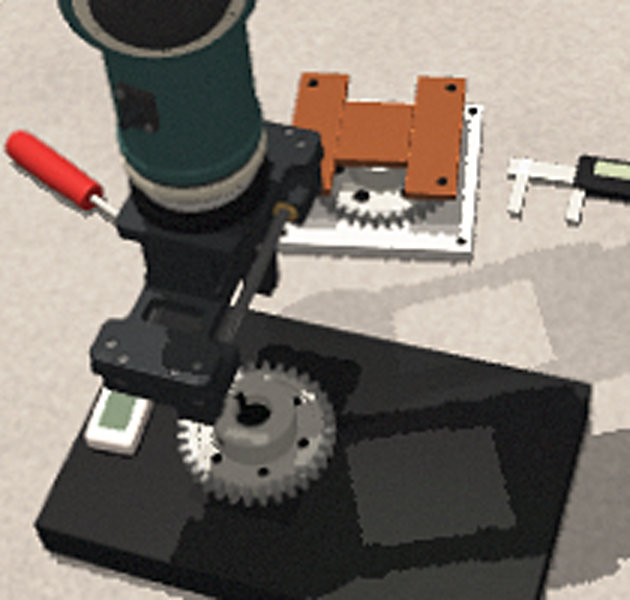

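>>> {"method": "servo_tool", "body": {"increments": [{"tx": 0,"ty": 0,"tz": 0,"turn": -0.1},{"tx": 0,"ty": 0,"tz": 0,"turn": -0.1045},{"tx": -0.0064,"ty": 0.0328,"tz": 0,"turn": 0},{"tx": -0.0064,"ty": 0.0328,"tz": 0,"turn": 0},{"tx": -0.0064,"ty": 0.0328,"tz": 0,"turn": 0},{"tx": -0.0064,"ty": 0.0328,"tz": 0,"turn": 0},{"tx": -0.0064,"ty": 0.0328,"tz": 0,"turn": 0},{"tx": -0.0064,"ty": 0.0328,"tz": 0,"turn": 0},{"tx": -0.0064,"ty": 0.0328,"tz": 0,"turn": 0},{"tx": -0.0064,"ty": 0.0328,"tz": 0,"turn": 0},{"tx": 0,"ty": 0,"tz": 0.02,"turn": 0},{"tx": 0,"ty": 0,"tz": 0.02,"turn": 0},{"tx": 0,"ty": 0,"tz": 0.02,"turn": 0},{"tx": 0,"ty": 0,"tz": 0,"turn": 0},{"tx": 0,"ty": 0,"tz": 0,"turn": 0},{"tx": 0,"ty": 0,"tz": 0,"turn": 0}]}}

```text
t: 14.6
ee_pos: [0.5871, 0.0113, 0.0927]
ee_rot: [3.136, 0.192, 0.001]
wrist_force: [-0.5, -0.2, -0.2]
finger_gap: 0.0885
```

```bash
python3 go.py .587 .0108 .067 .1225;python3 - <<'E'
from h import *
from rig import read_camera
a=read_camera("side")
np.savez("side9.npz",**a)
A=cv2.resize(a["img"][150:320,200:340],None,fx=3.5,fy=3.5,interpolation=cv2.INTER_CUBIC)[:,:,::-1]
cv2.imwrite("pics/p9.png",A)
off=np.array([1.8,1.25,0])/1e3
# recheck plate_lower from side8 holes
Sd=load("side8.npz");g=back(Sd,np.array([[313,84],[451,88],[442,182]])/3+[120,200]-.33,.057)-off
print(g,(g[0]+g[2])/2,(g[0]-g[1]))
E
```

```text
t 14.6 pos [0.5871 0.0113 0.0927] yaw 0.1225 tilt [ 0.001  0.    -1.   ] F [-0.5 -0.2 -0.2] gap 0.0885 q6 [-0.02  1.43]
turn -0.0 then [-0.0001  0.0005  0.0257]  | unturned frame [-0.0001  0.0005  0.0257]
[[ 0.645396   -0.02906189  0.057     ]
 [ 0.53859067 -0.04330165  0.057     ]
 [ 0.52656312  0.05250581  0.057     ]] [0.58597956 0.01172196 0.057     ] [ 1.06805332e-01  1.42397580e-02 -1.11022302e-16]
```

View pics/p9.png

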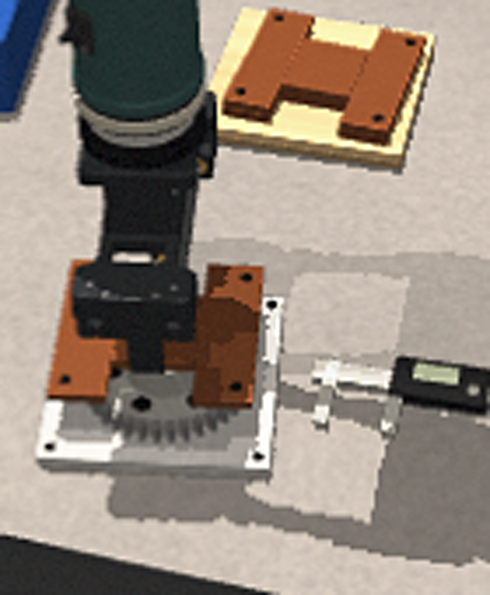

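Yaw ~0.13, centre (0.586, 0.0115): unmoved and aligned with the finger in the cut-out. Descend and grip.

>>> {"method": "servo_tool", "body": {"increments": [{"tx": 0,"ty": 0,"tz": 0.012,"turn": 0},{"tx": 0,"ty": 0,"tz": 0.009,"turn": 0},{"tx": 0,"ty": 0,"tz": 0.0045,"turn": 0},{"tx": 0,"ty": 0,"tz": 0,"turn": 0},{"tx": 0,"ty": 0,"tz": 0,"turn": 0}]}}

```text
t: 15.07
ee_pos: [0.5859, 0.0112, 0.0655]
ee_rot: [-3.136, -0.192, 0.002]
wrist_force: [0.3, -0.2, -0.5]
finger_gap: 0.0882
```

>>> {"method": "servo_tool", "body": {"increments": [{"tx": 0,"ty": 0,"tz": 0,"turn": 0},{"tx": 0,"ty": 0,"tz": 0,"turn": 0},{"tx": 0,"ty": 0,"tz": 0,"turn": 0},{"tx": 0,"ty": 0,"tz": 0,"turn": 0},{"tx": 0,"ty": 0,"tz": 0,"turn": 0},{"tx": 0,"ty": 0,"tz": 0,"turn": 0}], "claw": 1}}

```text
t: 15.57
ee_pos: [0.5867, 0.0119, 0.0666]
ee_rot: [-3.135, -0.191, -0.001]
wrist_force: [-1.2, 4.5, 1.0]
finger_gap: 0.0596
```

```bash
python3 go.py .528 -.3007 .15 -.117
```

```text
t 15.57 pos [0.5867 0.0119 0.0666] yaw 0.1219 tilt [ 0.     0.001 -1.   ] F [-1.2  4.5  1. ] gap 0.0596 q6 [-0.02  1.43]
turn 0.2389 then [-0.0218  0.3173 -0.0834]  | unturned frame [-0.0963  0.3032 -0.0834]
```

>>> {"method": "servo_tool", "body": {"increments": [{"tx": 0,"ty": 0,"tz": -0.005,"turn": 0},{"tx": 0,"ty": 0,"tz": -0.015,"turn": 0},{"tx": 0,"ty": 0,"tz": -0.02,"turn": 0},{"tx": 0,"ty": 0,"tz": -0.025,"turn": 0},{"tx": 0,"ty": 0,"tz": -0.02,"turn": 0},{"tx": 0,"ty": 0,"tz": 0,"turn": 0.12},{"tx": 0,"ty": 0,"tz": 0,"turn": 0.119},{"tx": -0.0022,"ty": 0.0317,"tz": 0,"turn": 0},{"tx": -0.0022,"ty": 0.0317,"tz": 0,"turn": 0},{"tx": -0.0022,"ty": 0.0317,"tz": 0,"turn": 0},{"tx": -0.0022,"ty": 0.0317,"tz": 0,"turn": 0},{"tx": -0.0022,"ty": 0.0317,"tz": 0,"turn": 0},{"tx": -0.0022,"ty": 0.0317,"tz": 0,"turn": 0},{"tx": -0.0022,"ty": 0.0317,"tz": 0,"turn": 0},{"tx": -0.0022,"ty": 0.0317,"tz": 0,"turn": 0},{"tx": -0.0022,"ty": 0.0317,"tz": 0.02,"turn": 0},{"tx": -0.0022,"ty": 0.0317,"tz": 0.02,"turn": 0},{"tx": 0,"ty": 0,"tz": 0.02,"turn": 0},{"tx": 0,"ty": 0,"tz": 0,"turn": 0},{"tx": 0,"ty": 0,"tz": 0,"turn": 0}]}}

```text
t: 17.23
ee_pos: [0.526, -0.3008, 0.0898]
ee_rot: [-3.134, 0.185, 0.006]
wrist_force: [-0.0, -0.5, -2.7]
finger_gap: 0.0601
```

```bash
python3 go.py .528 -.3007 .052 -.117;python3 - <<'E'
from h import *
from rig import read_camera
a=read_camera("side");np.savez("side10.npz",**a)
A=cv2.resize(a["img"][110:310,180:340],None,fx=4,fy=4,interpolation=cv2.INTER_CUBIC)[:600,:,::-1]
cv2.imwrite("pics/p10.png",A)
b=read_camera("top");np.savez("top10.npz",**b)
u=cv2.resize(b["img"][135:285,70:285],None,fx=3.5,fy=3.5,interpolation=cv2.INTER_CUBIC)[:,:,::-1]
cv2.imwrite("pics/p10t.png",u)
E
```

```text
t 17.23 pos [ 0.526  -0.3008  0.0898] yaw -0.1176 tilt [-0.004  0.002 -1.   ] F [-0.  -0.5 -2.7] gap 0.0601 q6 [-0.56  1.13]
turn -0.0006 then [ 0.0019 -0.0003  0.0378]  | unturned frame [ 0.0019 -0.0003  0.0378]
```

View pics/p10.png

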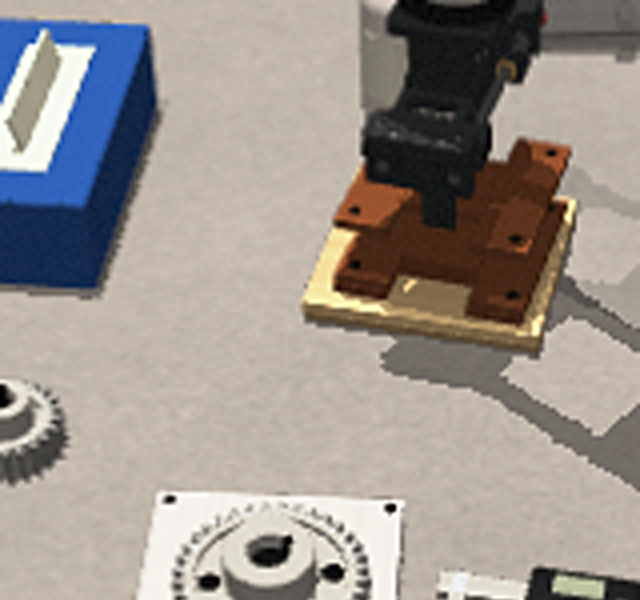

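View pics/p10t.png

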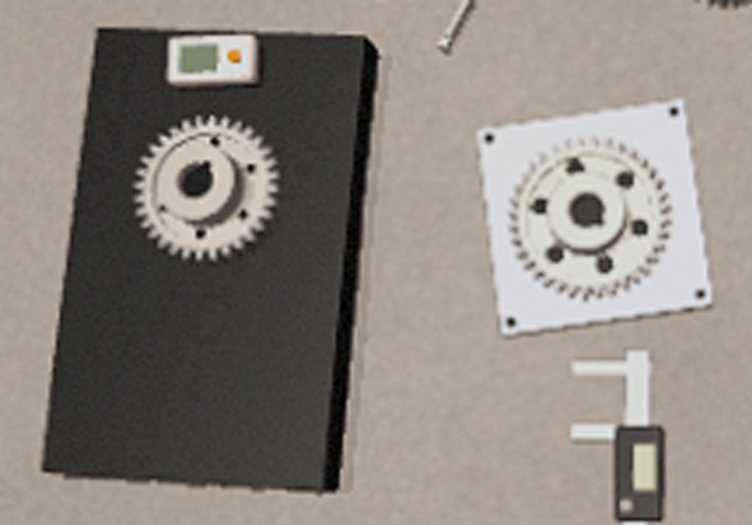

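```bash
python3 - <<'E'
from h import *
Sd=load("side10.npz");T=load("top10.npz");off=np.array([1.8,1.25,0])/1e3
uv=np.array([[355,210],[516,240],[355,264],[513,295]])/4+[180,110]-.375
h=back(Sd,uv[:2],.0895-.018+.008);p=back(Sd,uv[2:],.034);print(h-p)
f=lambda u:back(T,np.array([u])/3.5+[70,135]-.36,.0)
def bt(u,z): return (back(T,np.array([u])/3.5+[70,135]-.36,z)+off)[0]
hub=bt([198,180],.074);print("small hub",hub, "bottomless disc",bt([207,188],.054))
gl=bt([587,211],.049);print("large",gl)
g=np.array([.563,.2816]);d=hub[:2]-g;a=-.082
print(d@[np.cos(a),np.sin(a)],d@[-np.sin(a),np.cos(a)])
Sg=np.array([[265,550]])/4+[180,110]-.375;print("large side",back(Sd,Sg,.049)-off)
E
```

```text
[[-0.00098578 -0.00037797  0.0455    ]
 [-0.00054911 -0.00100297  0.0455    ]]
small hub [0.60560041 0.27451407 0.074     ] bottomless disc [0.60453524 0.27590107 0.054     ]
large [0.58085284 0.01359726 0.049     ]
0.043037667267767206 -0.003572803351217736
large side [[0.58315893 0.01506069 0.049     ]]
```

>>> {"method": "servo_tool", "body": {"increments": [{"tx": 0,"ty": 0,"tz": 0.015,"turn": 0},{"tx": 0,"ty": 0,"tz": 0.012,"turn": 0},{"tx": 0,"ty": 0,"tz": 0.007,"turn": 0},{"tx": 0,"ty": 0,"tz": 0.003,"turn": 0},{"tx": 0,"ty": 0,"tz": 0.001,"turn": 0},{"tx": 0,"ty": 0,"tz": 0,"turn": 0},{"tx": 0,"ty": 0,"tz": 0,"turn": 0}]}}

```text
t: 17.92
ee_pos: [0.5281, -0.3012, 0.0537]
ee_rot: [3.136, -0.183, 0.001]
wrist_force: [-0.1, 0.3, -1.0]
finger_gap: 0.0596
```

>>> {"method": "servo_tool", "body": {"increments": [{"tx": 0,"ty": 0,"tz": 0.001,"turn": 0},{"tx": 0,"ty": 0,"tz": 0,"turn": 0},{"tx": 0,"ty": 0,"tz": 0,"turn": 0}]}}

```text
t: 18.17
ee_pos: [0.5284, -0.3015, 0.0532]
ee_rot: [3.136, -0.184, 0.002]
wrist_force: [-0.1, 0.4, 4.0]
finger_gap: 0.0594
```

>>> {"method": "servo_tool", "body": {"increments": [{"tx": 0,"ty": 0,"tz": 0,"turn": 0},{"tx": 0,"ty": 0,"tz": 0,"turn": 0},{"tx": 0,"ty": 0,"tz": 0,"turn": 0},{"tx": 0,"ty": 0,"tz": 0,"turn": 0},{"tx": 0,"ty": 0,"tz": -0.02,"turn": 0},{"tx": 0,"ty": 0,"tz": -0.03,"turn": 0},{"tx": 0,"ty": 0,"tz": -0.03,"turn": 0},{"tx": 0,"ty": 0,"tz": 0,"turn": 0}], "claw": 0}}

```text
t: 18.83
ee_pos: [0.5315, -0.3033, 0.1389]
ee_rot: [3.131, -0.183, 0.015]
wrist_force: [0.4, -0.3, 0.4]
finger_gap: 0.0885
```

```bash
python3 go.py .583 .0145 .12 -.082;python3 - <<'E'
from h import *
from rig import read_camera
a=read_camera("side");np.savez("side11.npz",**a)
A=cv2.resize(a["img"][110:310,180:340],None,fx=4,fy=4,interpolation=cv2.INTER_CUBIC)[:600,:,::-1]
cv2.imwrite("pics/p11.png",A)
E
```

```text
t 18.83 pos [ 0.5315 -0.3033  0.1389] yaw -0.1166 tilt [ 0.009 -0.006 -1.   ] F [ 0.4 -0.3  0.4] gap 0.0885 q6 [-0.56  1.13]
turn -0.0346 then [ 0.0253 -0.321   0.0189]  | unturned frame [ 0.0142 -0.3217  0.0189]
```

View pics/p11.png

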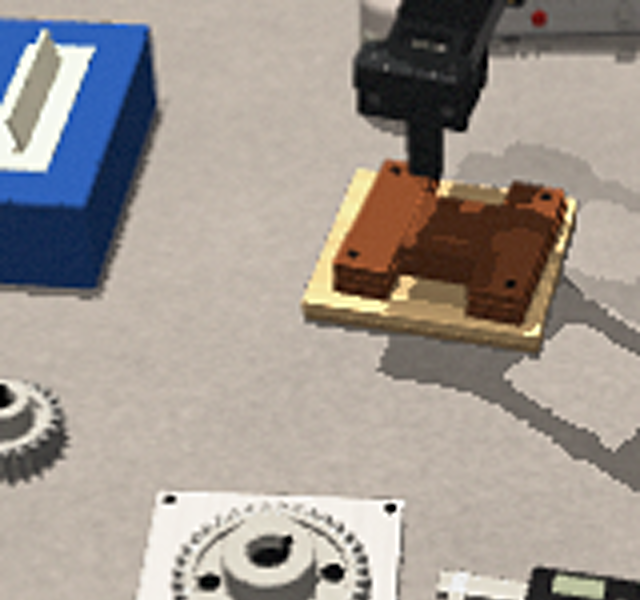

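>>> {"method": "servo_tool", "body": {"increments": [{"tx": 0,"ty": 0,"tz": 0,"turn": -0.035},{"tx": 0.0031,"ty": -0.0354,"tz": 0,"turn": 0},{"tx": 0.0031,"ty": -0.0354,"tz": 0,"turn": 0},{"tx": 0.0031,"ty": -0.0354,"tz": 0,"turn": 0},{"tx": 0.0031,"ty": -0.0354,"tz": 0,"turn": 0},{"tx": 0.0031,"ty": -0.0354,"tz": 0,"turn": 0},{"tx": 0.0031,"ty": -0.0354,"tz": 0,"turn": 0},{"tx": 0.0031,"ty": -0.0354,"tz": 0,"turn": 0},{"tx": 0.0031,"ty": -0.0354,"tz": 0,"turn": 0},{"tx": 0.0031,"ty": -0.0354,"tz": 0,"turn": 0},{"tx": 0,"ty": 0,"tz": 0,"turn": 0},{"tx": 0,"ty": 0,"tz": 0.02,"turn": 0},{"tx": 0,"ty": 0,"tz": 0.02,"turn": 0},{"tx": 0,"ty": 0,"tz": 0.02,"turn": 0},{"tx": 0,"ty": 0,"tz": 0,"turn": 0},{"tx": 0,"ty": 0,"tz": 0,"turn": 0},{"tx": 0,"ty": 0,"tz": 0,"turn": 0}]}}

```text
t: 20.3
ee_pos: [0.5815, 0.0137, 0.0723]
ee_rot: [3.139, -0.129, -0.001]
wrist_force: [0.5, 0.1, 0.2]
finger_gap: 0.088
```

```bash
python3 go.py .5825 .0143 .051 -.082
```

```text
t 20.3 pos [0.5815 0.0137 0.0723] yaw -0.0821 tilt [-0. -0. -1.] F [0.5 0.1 0.2] gap 0.088 q6 [-0.02  1.63]
turn -0.0001 then [ 0.0009 -0.0006  0.0213]  | unturned frame [ 0.0009 -0.0006  0.0213]
```

>>> {"method": "servo_tool", "body": {"increments": [{"tx": 0.001,"ty": -0.0005,"tz": 0.01,"turn": 0},{"tx": 0,"ty": 0,"tz": 0.007,"turn": 0},{"tx": 0,"ty": 0,"tz": 0.0035,"turn": 0},{"tx": 0,"ty": 0,"tz": 0,"turn": 0},{"tx": 0,"ty": 0,"tz": 0,"turn": 0}]}}

```text
t: 20.72
ee_pos: [0.5824, 0.0145, 0.0515]
ee_rot: [3.139, -0.128, -0.001]
wrist_force: [0.5, -1.3, -0.0]
finger_gap: 0.0881
```

>>> {"method": "servo_tool", "body": {"increments": [{"tx": 0,"ty": 0,"tz": 0,"turn": 0},{"tx": 0,"ty": 0,"tz": 0,"turn": 0},{"tx": 0,"ty": 0,"tz": 0,"turn": 0},{"tx": 0,"ty": 0,"tz": 0,"turn": 0},{"tx": 0,"ty": 0,"tz": 0,"turn": 0},{"tx": 0,"ty": 0,"tz": 0,"turn": 0},{"tx": 0,"ty": 0,"tz": 0,"turn": 0}], "claw": 1}}

```text
t: 21.3
ee_pos: [0.5828, 0.0145, 0.052]
ee_rot: [3.139, -0.128, 0.0]
wrist_force: [0.5, -0.3, 0.7]
finger_gap: 0.0534
```

```bash
python3 go.py .4733 .289 .12 -.082
```

```text
t 21.3 pos [0.5828 0.0145 0.052 ] yaw -0.0817 tilt [ 0. -0. -1.] F [ 0.5 -0.3  0.7] gap 0.0534 q6 [-0.02  1.63]
turn 0.0003 then [-0.1316 -0.2646 -0.068 ]  | unturned frame [-0.1315 -0.2646 -0.068 ]
```

>>> {"method": "servo_tool", "body": {"increments": [{"tx": 0,"ty": 0,"tz": -0.003,"turn": 0},{"tx": 0,"ty": 0,"tz": -0.007,"turn": 0},{"tx": 0,"ty": 0,"tz": -0.015,"turn": 0},{"tx": 0,"ty": 0,"tz": -0.02,"turn": 0},{"tx": 0,"ty": 0,"tz": -0.02,"turn": 0},{"tx": 0,"ty": 0,"tz": -0.015,"turn": 0},{"tx": 0,"ty": 0,"tz": 0,"turn": 0},{"tx": -0.006,"ty": -0.012,"tz": 0,"turn": 0},{"tx": -0.011,"ty": -0.022,"tz": 0,"turn": 0},{"tx": -0.012,"ty": -0.024,"tz": 0,"turn": 0},{"tx": -0.012,"ty": -0.024,"tz": 0,"turn": 0},{"tx": -0.012,"ty": -0.024,"tz": 0,"turn": 0},{"tx": -0.012,"ty": -0.024,"tz": 0,"turn": 0},{"tx": -0.012,"ty": -0.024,"tz": 0,"turn": 0},{"tx": -0.012,"ty": -0.024,"tz": 0,"turn": 0},{"tx": -0.012,"ty": -0.024,"tz": 0,"turn": 0},{"tx": -0.012,"ty": -0.024,"tz": 0,"turn": 0},{"tx": -0.011,"ty": -0.022,"tz": 0,"turn": 0},{"tx": -0.007,"ty": -0.016,"tz": 0,"turn": 0},{"tx": 0,"ty": 0,"tz": 0,"turn": 0}]}}

```text
t: 22.97
ee_pos: [0.4704, 0.291, 0.1297]
ee_rot: [3.139, -0.124, -0.006]
wrist_force: [0.6, -0.0, -7.2]
finger_gap: 0.0532
```

>>> {"method": "servo_tool", "body": {"increments": [{"tx": 0,"ty": 0,"tz": 0.01,"turn": 0},{"tx": 0,"ty": 0,"tz": 0.015,"turn": 0},{"tx": 0,"ty": 0,"tz": 0.01,"turn": 0},{"tx": 0,"ty": 0,"tz": 0.005,"turn": 0},{"tx": 0,"ty": 0,"tz": 0,"turn": 0},{"tx": 0,"ty": 0,"tz": 0,"turn": 0},{"tx": 0,"ty": 0,"tz": 0,"turn": 0}]}}

```text
t: 23.55
ee_pos: [0.4742, 0.2882, 0.0922]
ee_rot: [-3.139, 0.129, -0.001]
wrist_force: [-0.8, 0.6, -6.7]
finger_gap: 0.0533
```

```bash
python3 go.py .4733 .289 .077 -.082;python3 - <<'E'
from h import *
from rig import read_camera
a=read_camera("side")
A=cv2.resize(a["img"][230:420,120:330],None,fx=3,fy=3,interpolation=cv2.INTER_CUBIC)[:,:,::-1]
cv2.imwrite("pics/p12.png",A)
E
```

```text
t 23.55 pos [0.4742 0.2882 0.0922] yaw -0.0823 tilt [ 0.001  0.    -1.   ] F [-0.8  0.6 -6.7] gap 0.0533 q6 [0.5  2.15]
turn -0.0003 then [-0.001  -0.0007  0.0152]  | unturned frame [-0.001  -0.0007  0.0152]
```

View pics/p12.png

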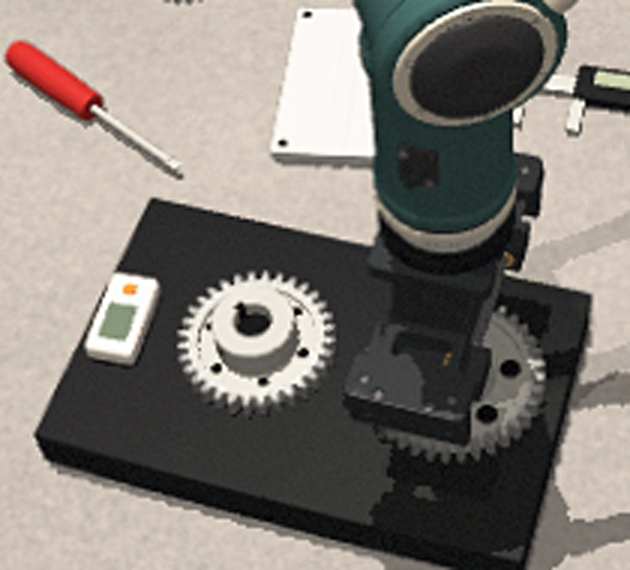

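Well spaced. Lower gently.

>>> {"method": "servo_tool", "body": {"increments": [{"tx": 0,"ty": 0,"tz": 0.006,"turn": 0},{"tx": 0,"ty": 0,"tz": 0.004,"turn": 0},{"tx": 0,"ty": 0,"tz": 0.002,"turn": 0},{"tx": 0,"ty": 0,"tz": 0.001,"turn": 0},{"tx": 0,"ty": 0,"tz": 0,"turn": 0},{"tx": 0,"ty": 0,"tz": 0,"turn": 0}]}}

```text
t: 24.1
ee_pos: [0.4736, 0.2884, 0.0787]
ee_rot: [3.139, -0.128, -0.0]
wrist_force: [-0.0, -0.9, -6.5]
finger_gap: 0.0529
```

>>> {"method": "servo_tool", "body": {"increments": [{"tx": 0,"ty": 0,"tz": 0.001,"turn": 0},{"tx": 0,"ty": 0,"tz": 0.0005,"turn": 0},{"tx": 0,"ty": 0,"tz": 0,"turn": 0},{"tx": 0,"ty": 0,"tz": 0,"turn": 0}]}}

```text
t: 24.43
ee_pos: [0.4737, 0.2884, 0.0774]
ee_rot: [-3.139, 0.128, -0.0]
wrist_force: [-0.1, 0.3, -6.8]
finger_gap: 0.0537
```

>>> {"method": "servo_tool", "body": {"increments": [{"tx": 0,"ty": 0,"tz": 0.0007,"turn": 0},{"tx": 0,"ty": 0,"tz": 0,"turn": 0},{"tx": 0,"ty": 0,"tz": 0,"turn": 0}]}}

```text
t: 24.68
ee_pos: [0.4738, 0.2885, 0.077]
ee_rot: [-3.139, 0.128, -0.0]
wrist_force: [-1.1, -1.2, -4.1]
finger_gap: 0.0536
```

>>> {"method": "servo_tool", "body": {"increments": [{"tx": 0,"ty": 0,"tz": 0.0005,"turn": 0},{"tx": 0,"ty": 0,"tz": 0,"turn": 0},{"tx": 0,"ty": 0,"tz": 0,"turn": 0}]}}

```text
t: 24.93
ee_pos: [0.4738, 0.2885, 0.0769]
ee_rot: [-3.139, 0.128, -0.0]
wrist_force: [-4.6, -1.9, 4.4]
finger_gap: 0.0529
```

>>> {"method": "servo_tool", "body": {"increments": [{"tx": 0,"ty": 0,"tz": 0,"turn": 0},{"tx": 0,"ty": 0,"tz": 0,"turn": 0},{"tx": 0,"ty": 0,"tz": 0,"turn": 0},{"tx": 0,"ty": 0,"tz": 0,"turn": 0},{"tx": 0,"ty": 0,"tz": -0.01,"turn": 0},{"tx": 0,"ty": 0,"tz": -0.025,"turn": 0},{"tx": 0,"ty": 0,"tz": -0.035,"turn": 0},{"tx": 0,"ty": 0,"tz": -0.035,"turn": 0},{"tx": 0,"ty": 0,"tz": -0.03,"turn": 0},{"tx": 0,"ty": 0.035,"tz": 0,"turn": 0},{"tx": 0,"ty": 0.035,"tz": 0,"turn": 0},{"tx": 0,"ty": 0.035,"tz": 0,"turn": 0},{"tx": 0,"ty": 0.035,"tz": 0,"turn": 0},{"tx": 0,"ty": 0.035,"tz": 0,"turn": 0},{"tx": 0,"ty": 0.035,"tz": 0,"turn": 0},{"tx": 0,"ty": 0.02,"tz": 0,"turn": 0},{"tx": 0,"ty": 0,"tz": 0,"turn": 0},{"tx": 0,"ty": 0,"tz": 0,"turn": 0}], "claw": 0}}

```text
t: 26.43
ee_pos: [0.4551, 0.0585, 0.2119]
ee_rot: [-3.138, 0.133, -0.002]
wrist_force: [0.5, -0.2, 0.5]
finger_gap: 0.0881
```

```bash
python3 go.py .4733 .289 .077 -.082;python3 - <<'E'
from h import *
from rig import read_camera
for n in("side","top"):
    a=read_camera(n);np.savez(n+"13.npz",**a);cv2.imwrite(f"pics/{n}13.png",a["img"][:,:,::-1])
E
```

```text
t 26.43 pos [0.4551 0.0585 0.2119] yaw -0.0846 tilt [ 0.001  0.001 -1.   ] F [ 0.5 -0.2  0.5] gap 0.0881 q6 [0.07 1.73]
turn -0.0026 then [-0.0007 -0.2312  0.1349]  | unturned frame [-0.0013 -0.2312  0.1349]
```

View pics/side13.png

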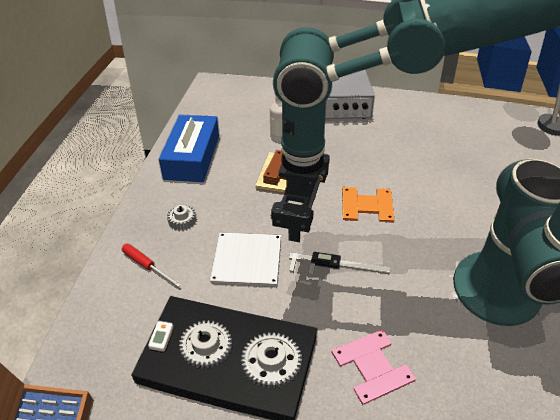

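View pics/top13.png

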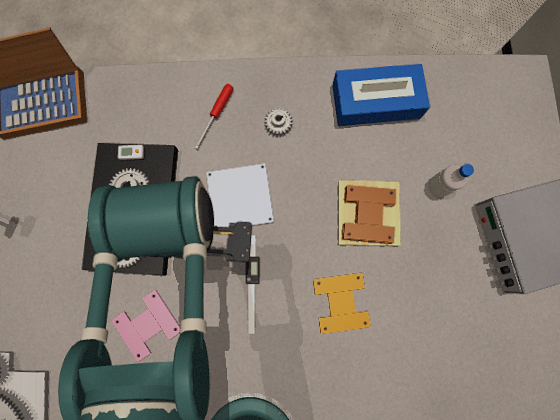

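```bash
python3 - <<'E'
from h import *
T=load("top13.npz");Sd=load("side13.npz");off=np.array([1.8,1.25])/1e3
m=cv2.morphologyEx(brown(T["img"]),cv2.MORPH_CLOSE,np.ones((3,3)))
b=(338,180,402,248)
print("3-high pile",fit([(T,m,b)],H,(.526,-.301,-.118),.018,.042),"pile was .5261 -.3015 -.1187")
A=cv2.resize(Sd["img"][290:420,130:325],None,fx=4,fy=4,interpolation=cv2.INTER_CUBIC)[:,:,::-1];cv2.imwrite("pics/p14.png",A)
# gear discs: bright mask hull fit as cylinder
im=Sd["img"];g=(im.min(2)>75).astype(np.uint8)
q=[]
for r,x,y,bx in((.051,.605,.278,(176,312,235,370)),(.057,.4737,.2885,(238,325,306,390))):
    k=np.zeros_like(g);k[bx[1]:bx[3],bx[0]:bx[2]]=g[bx[1]:bx[3],bx[0]:bx[2]]
    n,l,st,_=cv2.connectedComponentsWithStats(k);i=1+np.argmax(st[1:,4]);pts=np.argwhere(l==i)[:,::-1].astype(np.int32)
    hull=cv2.convexHull(pts);k[:]=0;cv2.fillPoly(k,[hull],1)
    # model: disc + hub union approximated by disc (0.04-0.054); box excludes little
    f=fit([(Sd,k,bx)],circ(r),(x,y,0),.04,.054);q.append(f[0][:2]-off);print("gear",q[-1],f[1])
a=-.082
for v in q:
    d=v-[.563,.2816];print("in granite",d@[np.cos(a),np.sin(a)],d@[-np.sin(a),np.cos(a)])
print("dist",np.linalg.norm(q[0]-q[1]))
E
```

```text
3-high pile (array([ 0.52628413, -0.3018654 , -0.12409443]), np.float64(133.60507202148438)) pile was .5261 -.3015 -.1187
gear [0.60699913 0.27333402] 130.57382202148438
gear [0.47331432 0.28383116] 137.90513610839844
in granite 0.0445283347386025 -0.004634318505963604
in granite -0.08956707819690572 -0.005122327406632921
dist 0.13409630092971095
```

View pics/p14.png

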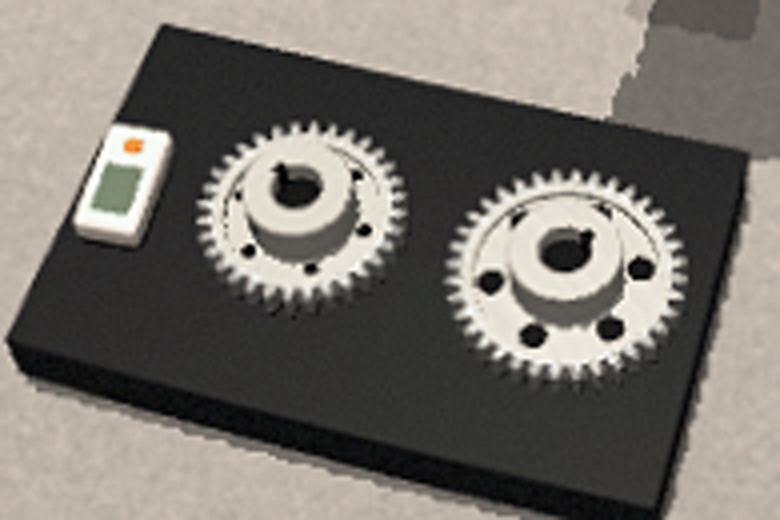

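Both gears sit upright and well inside the granite, clear of each other and the logger; the pile is square. Handing in.

```bash
python3 -c "
from rig import env
print(env.sign_off())"
```

```text
the job is handed in; nothing more can be done
None
```

The stack is unpacked and the job was handed in at about 26.5 s; no verdict is reported. Both gears stand hub up on the granite and both brown separators lie on the pallet pile.

- **Gears:** in the granite's own frame, gear_small is at about (+44, −5) mm and gear_large at about (−90, −5) mm. Their centres are 134 mm apart, which leaves about 26 mm between the teeth. The wrist force stayed under 10 N in every reading I took.
- **Separators:** fitted to the top camera, the finished pile is within about 1 mm and 0.01 rad of where the first plate lay. I fitted the three plates as one block, not one by one.
- **Everything else:** the caliper, driver, pinion, logger, bottle and both look-alike plates look unmoved in the last pictures. I judged that by eye and did not measure it. The arm was clear at hand-in, with the TCP 0.21 m up and the gripper open.

**Disagreements:** the two cameras differed by a steady 3–4 mm, so I used the average. The image fits put the gears up to about 5 mm from where the gripper released them (y). That is far inside the margins, so nothing needed mending.

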